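Free two compass needles and start the recorder

TASK

Get the shelf ready for a check reading: with the closed fingertips, lightly press down the red lock plunger of the black compass, then that of the blue compass, and last the yellow key of the recorder; each should go well in, past halfway, and stays in by itself. Press gently (well under 25 N), do not grasp, lift or shift anything, and leave the white compass's plunger and everything else alone, including the brass compass hanging on the rail.

Things in the scene. Friction and masses are not known exactly. Their poses are not given: they have to be found in the camera images.
- black_compass: black bakelite compass, loose on the table, 0.3 to 0.65 kg: a block 120 (x) x 84 (y) x 22 mm high with a round dial (68 mm across, 8 mm high, its centre 20 mm towards +x of the block's centre) and, at the other end, the red lock plunger (see black_plunger_top), 40 mm towards -x. Origin: centre of the underside, z up.
- black_plunger (a joint): travel of the black compass's red lock plunger, m: 0 = fully out (needle locked), 0.010 = fully in, against a stop. It moves straight down, resists with about 2.5 N at any depth, has no return spring and stays where it is left; starts at 0 to 0.001.
- black_plunger_top (a point): centre of the top face of the black compass's red plunger, 24 mm across; moves down with it. The top is a springy rubber cap that gives 1 mm per 1.5 N, up to 8 mm, and springs back, so the finger has to go about 2 mm farther than the joint value. It stands 20 mm above the block when fully out (then 42 mm above the table) and 10 mm when fully in.
- blue_compass: blue painted compass, loose on the table, 0.3 to 0.65 kg: a block 120 (x) x 84 (y) x 22 mm high with a round dial (68 mm across, 8 mm high, its centre 20 mm towards +x of the block's centre) and, at the other end, the red lock plunger (see blue_plunger_top), 40 mm towards -x. Origin: centre of the underside, z up.
- blue_plunger (a joint): travel of the blue compass's red lock plunger, m: 0 = fully out (needle locked), 0.010 = fully in, against a stop. It moves straight down, resists with about 2.5 N at any depth, has no return spring and stays where it is left; starts at 0 to 0.001.
- blue_plunger_top (a point): centre of the top face of the blue compass's red plunger, 24 mm across; moves down with it. The top is a springy rubber cap that gives 1 mm per 1.5 N, up to 8 mm, and springs back, so the finger has to go about 2 mm farther than the joint value. It stands 20 mm above the block when fully out (then 42 mm above the table) and 10 mm when fully in.
- white_compass: white plastic compass, loose on the table, 0.3 to 0.65 kg: a block 120 (x) x 84 (y) x 22 mm high with a round dial (68 mm across, 8 mm high, its centre 20 mm towards +x of the block's centre) and, at the other end, the red lock plunger (see white_plunger_top), 40 mm towards -x. Origin: centre of the underside, z up.
- white_plunger (a joint): travel of the white compass's red lock plunger, m: 0 = fully out (needle locked), 0.010 = fully in, against a stop. It moves straight down, resists with about 2.5 N at any depth, has no return spring and stays where it is left; starts at 0 to 0.001.
- white_plunger_top (a point): centre of the top face of the white compass's red plunger, 24 mm across; moves down with it. The top is a springy rubber cap that gives 1 mm per 1.5 N, up to 8 mm, and springs back, so the finger has to go about 2 mm farther than the joint value. It stands 20 mm above the block when fully out (then 42 mm above the table) and 10 mm when fully in.
- recorder: grey reading recorder, fixed: a box 120 (x) x 160 (y) x 45 mm high with a dark screen on the far (+x) half of its top and the round yellow key on the near half, 30 mm towards -x of the centre. Origin: centre of the underside.
- record_key (a joint): travel of the recorder's yellow key, m: 0 = fully out (recorder off), 0.010 = fully in, against a stop. It moves straight down, resists with about 2.5 N at any depth, has no return spring and stays where it is left; starts at 0 to 0.001.
- record_key_top (a point): centre of the top face of the recorder's yellow key, 30 mm across; moves down with it. The top is a springy rubber cap that gives 1 mm per 1.5 N, up to 8 mm, and springs back, so the finger has to go about 2 mm farther than the joint value. It stands 20 mm above the box top when fully out (then 65 mm above the table) and 10 mm when fully in.
- level: green glass bull's-eye level, a disc 62 mm across and 24 mm high, loose. Origin: centre of the underside.
- loupe: chrome magnifier loupe standing upright, 44 mm across and 34 mm high, loose. Origin: centre of the underside.
- punch: steel center punch lying along its own x axis, 12 mm thick and 108 mm long (from -55 to +53 mm), loose. Origin: under its axis, on the table.
- weight: small brass weight with a knob, 36 mm across and 47 mm high, loose. Origin: centre of the underside.
- peg_rail: wooden peg rail along the right edge, fixed: a board 440 mm long along its x, its top 240 mm above the table, on two posts, with pegs reaching 58 mm towards +y. Origin: on the table under the board's centre.
- hanging_compass (a joint): swing of the brass sighting compass hanging on the rail, rad: 0 = hanging straight.
- hanging_center (a point): centre of the hanging brass compass, a disc 60 mm across and 18 mm thick, facing +y.
Things that resemble listed ones, but are neither listed nor needed, are in the scene too. What is shaped like the blue_compass but pink is not meant. There is more than one size of the recorder; the job needs the smaller.

How it is judged:
By the outcome, as a careful person would: the job done as asked, in the order asked, and still so for the second after the job is handed in, with the robot touching nothing.
It also fails if it takes over 48 s, if anything falls off the work surface, if the arm or the gripper's body presses on something with over 40 N, if the wrist force passes 120 N, or if a joint passes its speed limit or range.

ROBOT

A 7-joint arm with a two-finger parallel gripper is mounted at the origin on the work surface. World frame = base frame: x ahead of the robot, y to its left, z up, the work surface at z = 0. Lengths are in mm, angles in rad, forces in N, time in s.
With the tool pointing down it reaches from about 425 to 950 mm from the base axis. Payload 16.7 kg.
Tool frame: the origin (TCP) lies at the very end of the fingers, on their centre line; the grasp point (between the pads) lies 19 mm behind it; z points along the fingers, y is the line along which they close (so a half turn about z gives the same grasp; the last joint's range is limited). The gripper opens to 94 mm and grips with 3 to 60 N. Pads are 16 mm wide; open, the fingers measure 119 mm over their backs; the gripper's body (75 mm by 177 mm) begins 78 mm behind the grasp point.
Start: joints at [-1.298, 0.426, 0.074, 1.606, -0.034, 1.111, -0.067], TCP at [276.96, 615.52, 171.067] pointing down, gripper open.
Joint ranges: [-2.85, 2.85], [-0.5, 2.14], [-1.23, 1.37], [0.21, 2.46], [-1.02, 4.16], [0.16, 2.05], [-2.73, 2.73]. Speed limits (rad/s): [1.89, 1.89, 2.39, 2.39, 3.01, 3.01, 3.01].

INTERFACE

Orientations are given as a unit quaternion [w, x, y, z].
In Python, from bench import get_state, snapshot, close_job gives the robot as it stands.
- The arm moves only by the tool jog_arm, never from a script. Its argument "commands" is a list of rows, each an object with "dp": the shift along the tool's x, y, z each as a share of 0.5 m, from -1 to 1, a list of three; "delta_rot": the turn, a rotation vector about the tool's x, y, z each as a share of 120 degrees, from -1 to 1, a list of three. In form: [{"dp": [dx, dy, dz], "delta_rot": [ax, ay, az]}, ...]. A call has 1 to 5 rows; each row is the pose to reach, as a shift and turn from the pose commanded when the call began, along the tool's axes at that moment; what a row does not reach only later rows make up. A row lasts 1/10 s, in which the tool goes at most 50 mm and 8.59 degrees, less where a joint would pass 70% of its speed; a pose out of reach is approached as far as the arm can. A call with a number of a shift or a turn outside -1 to 1 is refused whole. A call with a gripper value outside its range is refused whole. "hand" is the closure, from 0 (fully open) to 1 (shut), set as the call begins (left out, the last holds). The fingers move at their own pace and stop on an object; "force" is the grip in N (left out, the last holds). Time passes only in rows, so rows that repeat a pose let the fingers close. It gives the time, the measured TCP pose, the force, the opening and the grip force at its end, in the units of the state.
- get_state(): the state, without advancing time (a new reading comes with each control period).
- snapshot(name): name is "side" or "top" or "wrist"; returns a dict with "frame" (420x560x3 uint8, red, green, blue), "fx", "fy", "cx", "cy" (pixels), "position" and "rotation" of the camera in the world; the wrist camera has in their place "hand_eye" (4x4, takes a point from camera to tool coordinates, whose origin is the TCP and whose axes are the flange's). Camera axes: x right, y up, looking along -z (the intrinsics and any distortion apply to the point x, -y, -z); pixel columns grow to the right and rows downward; lengths in mm; the calibration is good to about 2 mm. A picture is of the moment at which its call begins: read the wrist's pose just before it. There is no depth.
- close_job(): hands the job in; it is judged then, once.
The state is a dict: "time_s": time; "q": joint angles; "dq": joint speeds; "joint_torque": joint torques, N m; "ee_pos": TCP position; "ee_rot": TCP orientation; "wrist_force": force on the tool from outside, world axes, zero at the start; "wrist_torque": the same for the moment, N m; "grip_width": finger opening in mm; "grasp_force": force on a finger pad.
Only numpy, scipy, OpenCV 4.12 (cv2) and the standard library are available. Lean on these libraries where they do the work, as an engineer would, in place of code of your own. Each camera call takes 0.05 s, during which the arm holds its last target. There are 200 camera calls.

## Working session

There is one attempt and no reset: what is moved stays moved. The work goes in short steps, Python scripts to look and compute and a tool call to move; the robot and the scene stay as the last step left them, time stands still between calls to the robot, and variables do not carry over. Pictures are saved under pics/ and viewed, at most 13 in all, crops included, and the job is handed in when it is done.

Besides the shell and the picture viewer there is one more tool, called after "Call:" as a command line: name --argument value ..., lists and objects as JSON in quotes. jog_arm: Moves the arm, as the interface text tells. Its arguments: {"type":"object","properties":{"commands":{"type":"array"},"hand":{"type":"number"},"force":{"type":"number"}},"required":["commands"]}

```bash
mkdir -p pics; cat > h.py <<'E'
import numpy as np, cv2, pickle
from bench import get_state, snapshot
def save(n,f):
    s=snapshot(n); cv2.imwrite(f'pics/{f}.png',s['frame'][:,:,::-1]); pickle.dump(s,open(f'{f}.pkl','wb')); return s
def at(s,u,v,z):
    d=np.array([(u-s['cx'])/s['fx'],-(v-s['cy'])/s['fy'],-1.]); R=np.array(s['rotation']); p=np.array(s['position'])
    w=R@d; return p+w*(z-p[2])/w[2]
E
python3 - <<'E'
from h import *
s=save('top','top1'); t=save('side','side1')
print({k:v for k,v in s.items() if k!='frame'}); print({k:v for k,v in t.items() if k!='frame'}); x=get_state(); print(x['ee_pos'],x['ee_rot'],x['time_s'],x['wrist_force'])
E
```

```text
{'fx': 449.8511783796595, 'fy': 449.8511783796595, 'cx': 282.439988618983, 'cy': 209.7246739737262, 'position': array([ 276.91047713, -114.26780744, 1582.86299693]), 'rotation': array([-0.69570859, -0.03686088,  0.04447702,  0.71599765])}
{'fx': 518.2499852976812, 'fy': 518.2499852976812, 'cx': 280.8531622371803, 'cy': 220.31607591146948, 'position': array([-118.82970472, -895.27319169, 1152.38288135]), 'rotation': array([ 0.87989831,  0.35682538, -0.11594629, -0.29156659])}
[276.80024064 615.16073465 170.4667091 ] [-7.70362060e-05  2.09833660e-01  9.77736934e-01 -5.63928627e-04] 0.1 [ 0.88447785 -0.28448337 -0.01977029]
```

View pics/top1.png

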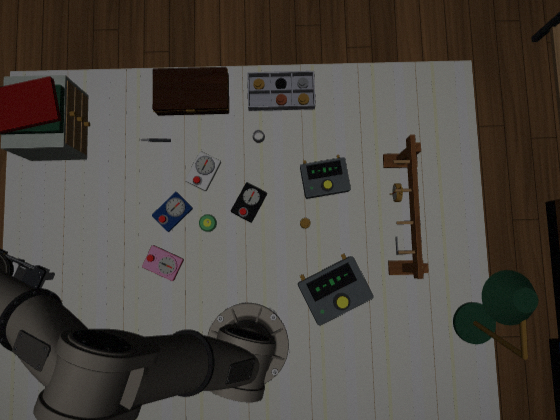

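View pics/side1.png

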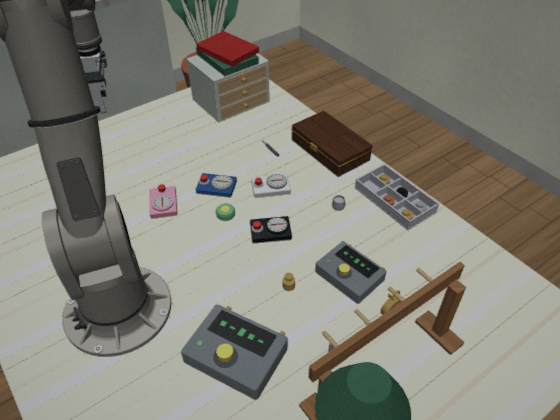

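The top view shows the candidates:
- **Plungers:** black (243,212), blue (163,219), white (197,181), and pink (150,258), which is a decoy.
- **Recorders:** small one with its key at (327,185). The large one with its key at (342,302) is a decoy.

I'll check these in a close crop and measure them.

```bash
sed -i 's/R=np.array(s\[.rotation.\])/R=Rotation.from_quat(np.roll(s["rotation"],-1)).as_matrix()/; 1a from scipy.spatial.transform import Rotation' h.py
python3 - <<'E'
from h import *
s=pickle.load(open('top1.pkl','rb')); f=s['frame']; t=pickle.load(open('side1.pkl','rb'))
cv2.imwrite('pics/crop1.png',cv2.resize(f[145:285,140:360,::-1],None,fx=3.6,fy=3.6,interpolation=cv2.INTER_CUBIC))
def blobs(s,name,lo,hi,lo2=None):
    h=cv2.cvtColor(s['frame'],cv2.COLOR_RGB2HSV); m=cv2.inRange(h,lo,hi)
    if lo2: m|=cv2.inRange(h,(172,150,90),(180,255,255))
    n,_,st,c=cv2.connectedComponentsWithStats(m)
    for i in range(1,n):
        if 15<st[i,4]<600: print(name,c[i].round(1),st[i],at(s,*c[i],42 if lo2 else 65).round(1))
for n,q in(('top',s),('side',t)):
    blobs(q,n+' red',(0,170,110),(6,255,255),1); blobs(q,n+' yel',(24,150,110),(34,255,255))
E
```

```text
top yel [327.3 184.2] [324 181   8   7  39] [ 535.6 -289.3   65. ]
top yel [206.6 223.1] [204 220   7   6  25] [413.9 124.4  65. ]
top yel [341.9 302.2] [337 297  11  11  81] [ 137.4 -321.7   65. ]
side red [203.3 176.9] [201 175   6   5  24] [433.5 279.3  42. ]
side red [258.  179.8] [256 178   5   5  19] [567.5 161.1  42. ]
side red [161.4 186.6] [159 185   6   4  21] [302.4 319.   42. ]
side red [256.4 223.5] [253 221   8   6  36] [452.    3.6  42. ]
```

View pics/crop1.png

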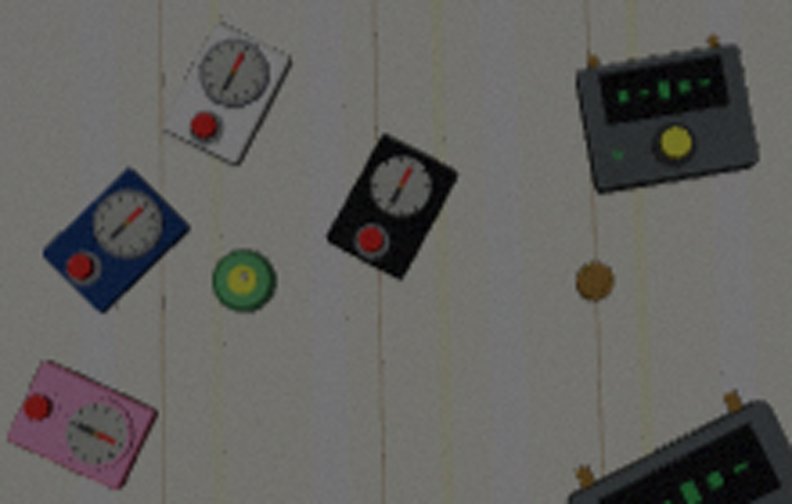

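The crop confirms the choices, at crop pixels: black plunger (371,240), blue (81,266), small recorder's key (676,142). The white and pink ones are left out. Next I compute the moves.

```bash
cat >> h.py <<'E'
def need(p):
    x=get_state(); R=Rotation.from_quat(np.roll(x['ee_rot'],-1))
    print('pos',np.round(x['ee_pos'],1),'F',np.round(x['wrist_force'],1),'t',round(x['time_s'],2),'dp',(R.inv().apply(np.array(p)-x['ee_pos'])/500).round(4),'rotZ',R.as_matrix().round(3)[:,:2].tolist())
E
python3 - <<'E'
from h import *
s=pickle.load(open('top1.pkl','rb')); t=pickle.load(open('side1.pkl','rb'))
for n,u,v,z in(('black',242.7,211.3,42),('blue',162.2,218.5,42),('key',327.4,184.1,65),('white',196.3,179.5,42)): print(n,at(s,u,v,z).round(1))
for u,v,z in((256.4,222.5,42),(203.3,176,42),(344,268,65)): print(at(t,u,v,z).round(1))
need([455,5,130])
E
```

```text
black [453.2   3.5  42. ]
blue [436.1 279.9  42. ]
key [ 536.  -289.6   65. ]
white [568.7 162.1  42. ]
[454.5   7.   42. ]
[435.6 283.1  42. ]
[ 534.4 -291.4   65. ]
pos [276.8 615.2 170.5] F [ 0.9 -0.3 -0. ] t 0.1 dp [-0.8257 -0.9665  0.0821] rotZ [[-0.912, 0.41], [0.41, 0.912], [-0.0, -0.001]]
```

Call:
jog_arm --commands '[{"dp":[-0.06,-0.07,0],"delta_rot":[0,0,0]},{"dp":[-0.12,-0.14,0],"delta_rot":[0,0,0]},{"dp":[-0.18,-0.21,0],"delta_rot":[0,0,0]},{"dp":[-0.24,-0.28,0],"delta_rot":[0,0,0]},{"dp":[-0.3,-0.35,0],"delta_rot":[0,0,0]}]' --hand 1 --force 10

```text
time_s: 0.6
ee_pos: [342.1, 392.4, 170.8]
ee_rot: [-0.0, 0.21, 0.978, -0.0]
wrist_force: [1.5, 0.0, 0.8]
grip_width: 57.2
grasp_force: 0.0
```

Call:
jog_arm --commands '[{"dp":[-0.06,-0.07,0],"delta_rot":[0,0,0]},{"dp":[-0.12,-0.14,0],"delta_rot":[0,0,0]},{"dp":[-0.18,-0.21,0],"delta_rot":[0,0,0]},{"dp":[-0.24,-0.28,0],"delta_rot":[0,0,0]},{"dp":[-0.3,-0.35,0],"delta_rot":[0,0,0]}]'

```text
time_s: 1.1
ee_pos: [406.9, 171.4, 171.1]
ee_rot: [-0.0, 0.21, 0.978, 0.0]
wrist_force: [1.4, 1.5, 0.2]
grip_width: 17.3
grasp_force: 0.0
```

```bash
python3 -c "
from h import *
need([453.7,5,100]); print(get_state()['q'])"
```

```text
pos [406.9 171.4 171.1] F [1.4 1.5 0.2] t 1.1 dp [-0.2218 -0.2651  0.142 ] rotZ [[-0.912, 0.41], [0.41, 0.912], [0.0, 0.0]]
[-0.84519978  0.02696094  0.30937663  2.11847833 -0.01007497  0.99738522
  0.61759899]
```

Call:
jog_arm --commands '[{"dp":[-0.055,-0.065,0.02],"delta_rot":[0,0,0]},{"dp":[-0.11,-0.13,0.05],"delta_rot":[0,0,0]},{"dp":[-0.165,-0.195,0.08],"delta_rot":[0,0,0]},{"dp":[-0.215,-0.255,0.11],"delta_rot":[0,0,0]},{"dp":[-0.222,-0.265,0.13],"delta_rot":[0,0,0]}]'

```text
time_s: 1.6
ee_pos: [453.9, 2.7, 105.3]
ee_rot: [0.0, 0.212, 0.977, -0.001]
wrist_force: [0.3, 1.7, -0.6]
grip_width: 0.3
grasp_force: 0.0
```

Call:
jog_arm --commands '[{"dp":[0,0,0],"delta_rot":[0,0,0]},{"dp":[0,0,0],"delta_rot":[0,0,0]},{"dp":[0,0,0],"delta_rot":[0,0,0]}]'

```text
time_s: 1.9
ee_pos: [453.9, 8.1, 106.6]
ee_rot: [0.0, 0.209, 0.978, 0.0]
wrist_force: [0.2, -0.0, 0.9]
grip_width: 0.5
grasp_force: 0.0
```

```bash
python3 -c "
from h import *
need([453.7,5,60]); s=save('wrist','w1'); print(s['hand_eye'],s['fx'],s['cx'],s['cy'],s.keys())"
```

```text
pos [453.9   8.1 106.6] F [ 0.2 -0.   0.9] t 1.9 dp [-0.0022 -0.0059  0.0931] rotZ [[-0.913, 0.409], [0.409, 0.913], [-0.0, 0.001]]
[[ 2.22886253e-04  9.57437178e-01  2.88641649e-01  8.39149539e+01]
 [ 9.99999710e-01 -4.23553996e-04  6.32757452e-04 -9.93533562e-01]
 [ 7.28080832e-04  2.88641424e-01 -9.57436994e-01 -2.11920335e+02]
 [ 0.00000000e+00  0.00000000e+00  0.00000000e+00  1.00000000e+00]] 317.3068930691691 277.64855267879955 207.19690779016577 dict_keys(['frame', 'fx', 'fy', 'cx', 'cy', 'hand_eye'])
```

View pics/w1.png

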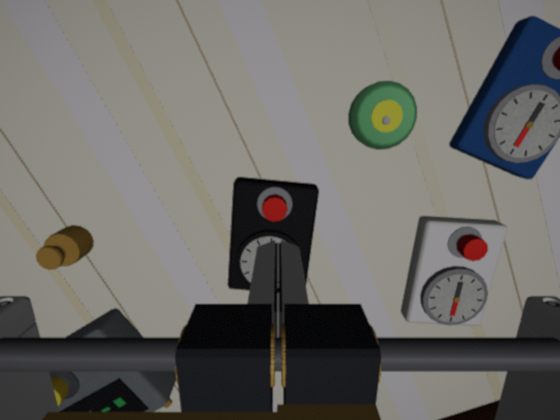

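The wrist view shows the black compass's plunger top at (275,208), just ahead of the closed fingertips (278,245). The white plunger is at (473,247) and the level at (383,115). I'll compute the plunger position from this.

```bash
cat >> h.py <<'E'
def atw(s,u,v,z,pos,quat):
    R=Rotation.from_quat(np.roll(quat,-1)).as_matrix(); H=np.array(s['hand_eye'])
    T=np.eye(4);T[:3,:3]=R;T[:3,3]=pos;C=T@H
    d=C[:3,:3]@np.array([(u-s['cx'])/s['fx'],-(v-s['cy'])/s['fy'],-1.]);p=C[:3,3]
    return p+d*(z-p[2])/d[2]
E
python3 -c "
from h import *
s=pickle.load(open('w1.pkl','rb'));x=get_state()
for u,v in((275,208),(473,247)): print(atw(s,u,v,42,x['ee_pos'],x['ee_rot']))
need([454,5,52])"
```

```text
[452.74625809   4.78183985  42.        ]
[564.42495017 159.9236941   42.        ]
pos [454.    8.1 106.6] F [-0.5 -0.3  1. ] t 1.95 dp [-0.0025 -0.0057  0.1092] rotZ [[-0.913, 0.409], [0.409, 0.913], [-0.0, 0.001]]
```

Call:
jog_arm --commands '[{"dp":[-0.001,-0.006,0.05],"delta_rot":[0,0,0]},{"dp":[-0.001,-0.006,0.09],"delta_rot":[0,0,0]},{"dp":[-0.001,-0.006,0.11],"delta_rot":[0,0,0]},{"dp":[-0.001,-0.006,0.11],"delta_rot":[0,0,0]},{"dp":[-0.001,-0.006,0.11],"delta_rot":[0,0,0]}]'

```text
time_s: 2.45
ee_pos: [453.3, 4.2, 51.7]
ee_rot: [0.0, 0.21, 0.978, 0.0]
wrist_force: [0.5, -0.6, 0.3]
grip_width: 0.6
grasp_force: 0.0
```

Call:
jog_arm --commands '[{"dp":[0,0,0.01],"delta_rot":[0,0,0]},{"dp":[0,0,0.018],"delta_rot":[0,0,0]},{"dp":[0,0,0.024],"delta_rot":[0,0,0]},{"dp":[0,0,0.03],"delta_rot":[0,0,0]},{"dp":[0,0,0.03],"delta_rot":[0,0,0]}]'

```text
time_s: 2.95
ee_pos: [452.7, 3.8, 35.7]
ee_rot: [-0.0, 0.21, 0.978, -0.0]
wrist_force: [-0.1, -0.6, 0.1]
grip_width: 0.3
grasp_force: 0.0
```

Call:
jog_arm --commands '[{"dp":[0,0,0.004],"delta_rot":[0,0,0]},{"dp":[0,0,0.008],"delta_rot":[0,0,0]},{"dp":[0,0,0.011],"delta_rot":[0,0,0]},{"dp":[0,0,0.011],"delta_rot":[0,0,0]},{"dp":[0,0,0.011],"delta_rot":[0,0,0]}]'

```text
time_s: 3.45
ee_pos: [453.0, 3.9, 30.6]
ee_rot: [-0.0, 0.21, 0.978, -0.0]
wrist_force: [-0.1, -0.1, -0.7]
grip_width: 0.3
grasp_force: 0.0
```

The wrist force shows no contact, where about 2.5 N was expected. I'll look before going on.

```bash
python3 -c "
from h import *
w=save('wrist','w2'); s=save('side','s2')
z=lambda f,k:cv2.resize(f[:,:,::-1],None,fx=k,fy=k,interpolation=cv2.INTER_CUBIC)
a=z(w['frame'][130:290,200:360],2.5); b=z(s['frame'][180:260,210:290],5)
cv2.imwrite('pics/c2.png',np.hstack([a,b])); need([453,5,31]); print([get_state()['wrist_force'].round(2) for _ in range(3)])"
```

```text
pos [453.    3.9  30.6] F [-0.4  0.7  0.6] t 3.55 dp [ 0.0009  0.002  -0.0008] rotZ [[-0.912, 0.41], [0.41, 0.912], [-0.0, -0.0]]
[array([-0.39,  0.67,  0.59]), array([-0.39,  0.67,  0.59]), array([-0.39,  0.67,  0.59])]
```

View pics/c2.png

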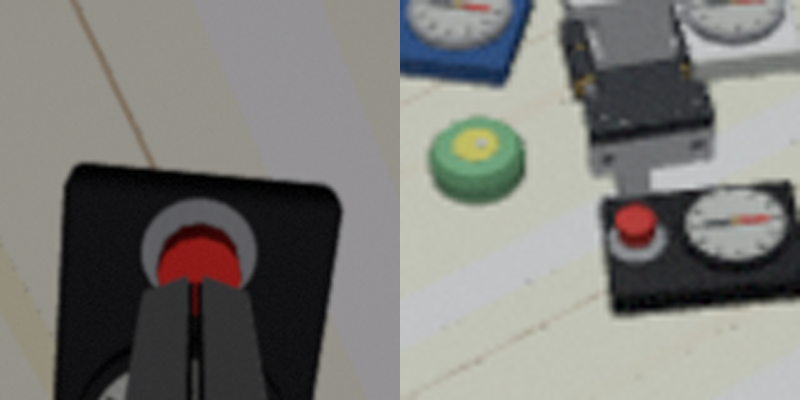

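The fingertips look shorter or offset compared with the reported TCP. In the wrist view the tip edge is at about v=242, where I'd expect about 223. I'll compare the two side views closely.

```bash
cat >> h.py <<'E'
def proj(s,p):
    R=Rotation.from_quat(np.roll(s['rotation'],-1)).as_matrix(); c=R.T@(np.array(p)-s['position'])
    return np.round([s['cx']-s['fx']*c[0]/c[2], s['cy']+s['fy']*c[1]/c[2]],1)
E
python3 -c "
from h import *
a=pickle.load(open('side1.pkl','rb')); b=pickle.load(open('s2.pkl','rb'))
z=lambda f:cv2.convertScaleAbs(cv2.resize(f[190:250,236:276,::-1],None,fx=10,fy=10,interpolation=cv2.INTER_CUBIC),alpha=1.6)
cv2.imwrite('pics/c3.png',np.hstack([z(a['frame']),z(b['frame'])]))
for p in([453,4,30.6],[453,4,42],[453,4,32],[453,4,65],[465,-1,30.6],[453,4,127],[453,4,65+97]): q=proj(b,p); print(p,q,'crop',(q-[236,190])*10+[400,0])
"
```

```text
[453, 4, 30.6] [256.7 225.9] crop [607. 359.]
[453, 4, 42] [256.5 223.3] crop [605. 333.]
[453, 4, 32] [256.7 225.6] crop [607. 356.]
[453, 4, 65] [256.2 217.9] crop [602. 279.]
[465, -1, 30.6] [260.9 225.2] crop [649. 352.]
[453, 4, 127] [255.4 202.7] crop [594. 127.]
[453, 4, 162] [254.9 193.7] crop [589.  37.]
```

View pics/c3.png

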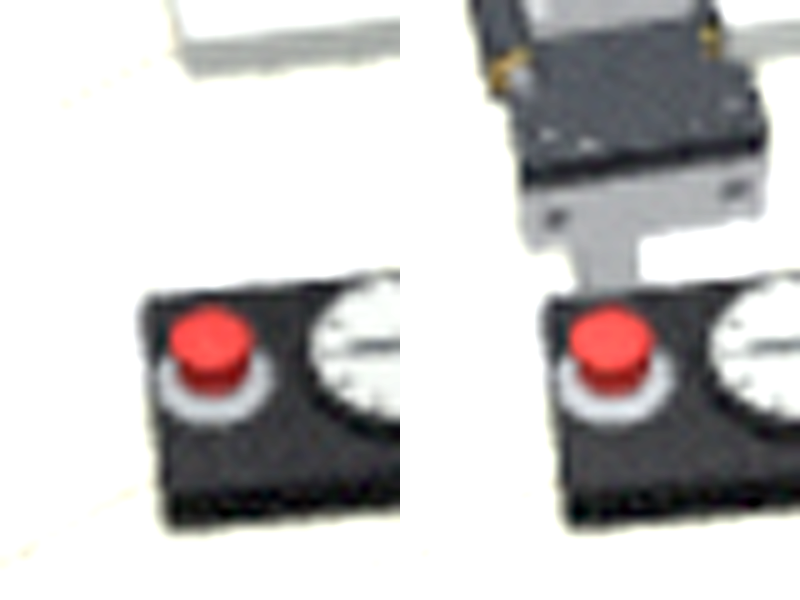

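The compass is unmoved and the plunger is still out. The fingertip, at crop (608,300), hangs right above it at roughly z = 60, so the closed fingertips end about 30 mm above the reported TCP. I'll go lower in small steps and watch the force.

Call:
jog_arm --commands '[{"dp":[0.001,0.002,0.005],"delta_rot":[0,0,0]},{"dp":[0.001,0.002,0.01],"delta_rot":[0,0,0]},{"dp":[0.001,0.002,0.015],"delta_rot":[0,0,0]},{"dp":[0.001,0.002,0.02],"delta_rot":[0,0,0]},{"dp":[0.001,0.002,0.02],"delta_rot":[0,0,0]}]'

```text
time_s: 4.05
ee_pos: [452.7, 4.9, 20.2]
ee_rot: [-0.0, 0.21, 0.978, -0.0]
wrist_force: [0.9, -0.1, 1.3]
grip_width: 0.3
grasp_force: 0.0
```

```bash
python3 -c "
from h import *
s=save('side','s3')
z=lambda f:cv2.convertScaleAbs(cv2.resize(f[190:250,236:276,::-1],None,fx=10,fy=10,interpolation=cv2.INTER_CUBIC),alpha=1.6)
cv2.imwrite('pics/c4.png',z(s['frame'])); need([453.3,5,10])"
```

```text
pos [452.8   4.9  20.4] F [-0.3 -0.6  0.5] t 4.1 dp [-0.0009  0.0006  0.0208] rotZ [[-0.912, 0.41], [0.41, 0.912], [0.0, -0.0]]
```

View pics/c4.png

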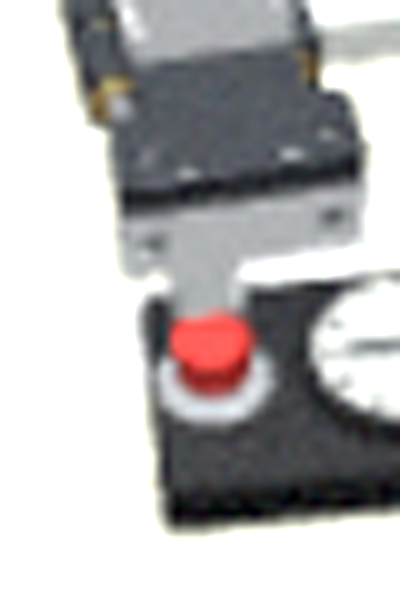

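The tip now just overlaps the back rim of the plunger's top, at crop (208,318). It still has about 12 mm to go to contact, so I continue gently.

Call:
jog_arm --commands '[{"dp":[0,0,0.005],"delta_rot":[0,0,0]},{"dp":[0,0,0.01],"delta_rot":[0,0,0]},{"dp":[0,0,0.016],"delta_rot":[0,0,0]},{"dp":[0,0,0.016],"delta_rot":[0,0,0]}]'

```text
time_s: 4.5
ee_pos: [452.7, 5.0, 12.2]
ee_rot: [-0.0, 0.21, 0.978, -0.0]
wrist_force: [-0.0, -0.6, 0.7]
grip_width: 0.4
grasp_force: 0.0
```

Call:
jog_arm --commands '[{"dp":[0,0,0.004],"delta_rot":[0,0,0]},{"dp":[0,0,0.008],"delta_rot":[0,0,0]},{"dp":[0,0,0.008],"delta_rot":[0,0,0]}]'

```text
time_s: 4.8
ee_pos: [452.8, 5.0, 8.4]
ee_rot: [-0.0, 0.21, 0.978, -0.0]
wrist_force: [-0.1, -0.4, -0.3]
grip_width: 0.4
grasp_force: 0.0
```

Call:
jog_arm --commands '[{"dp":[0,0,0.004],"delta_rot":[0,0,0]},{"dp":[0,0,0.008],"delta_rot":[0,0,0]},{"dp":[0,0,0.008],"delta_rot":[0,0,0]}]'

```text
time_s: 5.1
ee_pos: [453.0, 5.0, 4.4]
ee_rot: [0.0, 0.21, 0.978, -0.0]
wrist_force: [-0.1, 0.1, 2.5]
grip_width: 0.4
grasp_force: 1.0
```

Call:
jog_arm --commands '[{"dp":[0,0,0.004],"delta_rot":[0,0,0]},{"dp":[0,0,0.008],"delta_rot":[0,0,0]},{"dp":[0,0,0.008],"delta_rot":[0,0,0]}]'

```text
time_s: 5.4
ee_pos: [453.0, 5.0, 0.4]
ee_rot: [0.0, 0.21, 0.978, -0.0]
wrist_force: [0.3, -1.1, 3.2]
grip_width: 0.5
grasp_force: 1.0
```

Call:
jog_arm --commands '[{"dp":[0,0,0.003],"delta_rot":[0,0,0]},{"dp":[0,0,0.006],"delta_rot":[0,0,0]},{"dp":[0,0,0.006],"delta_rot":[0,0,0]}]'

```text
time_s: 5.7
ee_pos: [453.0, 5.0, -2.5]
ee_rot: [0.0, 0.21, 0.978, -0.0]
wrist_force: [0.6, -0.1, 1.1]
grip_width: 0.7
grasp_force: 1.0
```

Call:
jog_arm --commands '[{"dp":[0,0,0.003],"delta_rot":[0,0,0]},{"dp":[0,0,0.006],"delta_rot":[0,0,0]},{"dp":[0,0,0.006],"delta_rot":[0,0,0]}]'

```text
time_s: 6.0
ee_pos: [453.0, 5.0, -5.5]
ee_rot: [0.0, 0.21, 0.978, 0.0]
wrist_force: [-0.2, -0.9, 4.7]
grip_width: 0.4
grasp_force: 2.4
```

```bash
python3 -c "
from h import *
s=save('side','s4')
z=lambda f:cv2.convertScaleAbs(cv2.resize(f[190:250,236:276,::-1],None,fx=10,fy=10,interpolation=cv2.INTER_CUBIC),alpha=1.6)
cv2.imwrite('pics/c5.png',z(s['frame'])); need([453.3,5,42])"
```

```text
pos [453.    5.   -5.4] F [ 0.4 -0.8  4.4] t 6.05 dp [-0.0005  0.0002 -0.0948] rotZ [[-0.912, 0.41], [0.41, 0.912], [-0.0, 0.0]]
```

View pics/c5.png

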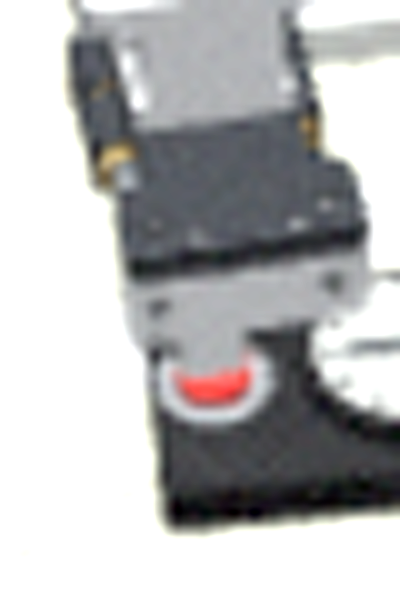

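The black plunger is in: its top is down at the bezel, crop (212,385), the block is unmoved, and the force is rising past 4 N against the stop. From this, the fingertip sits about 34.5 mm above the reported TCP. I lift and go to the blue compass.

Call:
jog_arm --commands '[{"dp":[0,0,-0.05],"delta_rot":[0,0,0]},{"dp":[0,0,-0.12],"delta_rot":[0,0,0]},{"dp":[0.03,0.055,-0.16],"delta_rot":[0,0,0]},{"dp":[0.07,0.13,-0.16],"delta_rot":[0,0,0]},{"dp":[0.11,0.205,-0.16],"delta_rot":[0,0,0]}]'

```text
time_s: 6.55
ee_pos: [444.8, 122.5, 75.3]
ee_rot: [0.0, 0.21, 0.978, 0.001]
wrist_force: [1.2, 0.8, -0.2]
grip_width: 0.9
grasp_force: 0.0
```

Call:
jog_arm --commands '[{"dp":[0.04,0.075,0],"delta_rot":[0,0,0]},{"dp":[0.08,0.15,0],"delta_rot":[0,0,0]},{"dp":[0.12,0.225,0],"delta_rot":[0,0,0]},{"dp":[0.148,0.285,0],"delta_rot":[0,0,0]},{"dp":[0.148,0.285,0],"delta_rot":[0,0,0]}]'

```text
time_s: 7.05
ee_pos: [434.8, 285.9, 74.2]
ee_rot: [-0.0, 0.207, 0.978, 0.0]
wrist_force: [0.5, -0.7, -0.1]
grip_width: 0.9
grasp_force: 0.0
```

Call:
jog_arm --commands '[{"dp":[0,0,0],"delta_rot":[0,0,0]},{"dp":[0,0,0],"delta_rot":[0,0,0]},{"dp":[0,0,0],"delta_rot":[0,0,0]}]'

```text
time_s: 7.35
ee_pos: [436.0, 280.1, 74.6]
ee_rot: [-0.0, 0.211, 0.978, -0.0]
wrist_force: [0.0, 0.0, 0.1]
grip_width: 0.6
grasp_force: 0.0
```

```bash
python3 -c "
from h import *
x=get_state(); s=save('wrist','w5'); h=cv2.cvtColor(s['frame'],cv2.COLOR_RGB2HSV)
m=cv2.inRange(h,(0,170,110),(8,255,255))|cv2.inRange(h,(172,170,110),(180,255,255))
n,_,st,c=cv2.connectedComponentsWithStats(m)
for i in range(1,n):
    if st[i,4]>80: print(c[i].round(1),st[i],atw(s,*c[i],42,x['ee_pos'],x['ee_rot']).round(1))
need([436,281.5,17])"
```

```text
[254.9  29.7] [239  12  33  36 894] [303.4 321.5  42. ]
[157.3  29.9] [146  27  24   7 149] [275.8 260.2  42. ]
[281.  216.6] [268 204  27  26 545] [434.6 282.4  42. ]
pos [436.  280.3  74.6] F [ 0.1 -0.5  0.1] t 7.4 dp [0.001  0.0023 0.1153] rotZ [[-0.911, 0.412], [0.412, 0.911], [0.0, -0.0]]
```

View pics/w5.png

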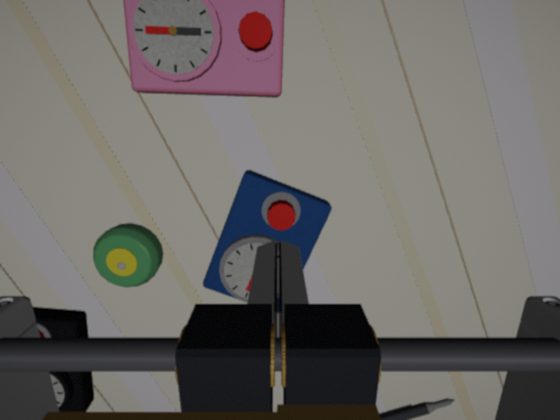

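The wrist view shows the blue plunger at (281,216), right ahead of the tip, and the pink one well away at (255,30). Blue is at about (435.5, 282).

Call:
jog_arm --commands '[{"dp":[0.002,0.003,0.05],"delta_rot":[0,0,0]},{"dp":[0.002,0.003,0.1],"delta_rot":[0,0,0]},{"dp":[0.002,0.003,0.12],"delta_rot":[0,0,0]},{"dp":[0.002,0.003,0.128],"delta_rot":[0,0,0]},{"dp":[0.002,0.003,0.128],"delta_rot":[0,0,0]}]'

```text
time_s: 7.9
ee_pos: [435.7, 282.8, 10.7]
ee_rot: [-0.0, 0.21, 0.978, -0.0]
wrist_force: [-1.1, 0.4, -0.7]
grip_width: 0.6
grasp_force: 0.0
```

Call:
jog_arm --commands '[{"dp":[0,0,0.005],"delta_rot":[0,0,0]},{"dp":[0,0,0.01],"delta_rot":[0,0,0]},{"dp":[0,0,0.015],"delta_rot":[0,0,0]},{"dp":[0,0,0.015],"delta_rot":[0,0,0]}]'

```text
time_s: 8.3
ee_pos: [435.9, 283.5, 3.2]
ee_rot: [0.0, 0.21, 0.978, 0.0]
wrist_force: [1.7, 0.8, 2.6]
grip_width: 0.6
grasp_force: 1.0
```

Call:
jog_arm --commands '[{"dp":[0,0,0.005],"delta_rot":[0,0,0]},{"dp":[0,0,0.01],"delta_rot":[0,0,0]},{"dp":[0,0,0.014],"delta_rot":[0,0,0]},{"dp":[0,0,0.014],"delta_rot":[0,0,0]}]'

```text
time_s: 8.7
ee_pos: [435.6, 283.2, -4.1]
ee_rot: [-0.0, 0.21, 0.978, -0.0]
wrist_force: [1.3, 1.5, 2.5]
grip_width: 0.4
grasp_force: 1.4
```

Call:
jog_arm --commands '[{"dp":[0,0,0.003],"delta_rot":[0,0,0]},{"dp":[0,0,0.003],"delta_rot":[0,0,0]}]'

```text
time_s: 8.9
ee_pos: [435.6, 283.3, -5.4]
ee_rot: [0.0, 0.21, 0.978, 0.0]
wrist_force: [1.1, 1.2, 4.9]
grip_width: 0.8
grasp_force: 2.4
```

Call:
jog_arm --commands '[{"dp":[0,0,-0.05],"delta_rot":[0,0,0]},{"dp":[0,0,-0.12],"delta_rot":[0,0,0]},{"dp":[0,0,-0.2],"delta_rot":[0,0,0]},{"dp":[-0.04,-0.06,-0.2],"delta_rot":[0,0,0]},{"dp":[-0.09,-0.135,-0.2],"delta_rot":[0,0,0]}]'

```text
time_s: 9.4
ee_pos: [448.8, 203.9, 95.4]
ee_rot: [0.0, 0.208, 0.978, 0.001]
wrist_force: [1.2, -0.8, -0.6]
grip_width: 0.7
grasp_force: 0.0
```

Call:
jog_arm --commands '[{"dp":[-0.05,-0.075,0],"delta_rot":[0,0,0]},{"dp":[-0.1,-0.15,0],"delta_rot":[0,0,0]},{"dp":[-0.15,-0.225,0],"delta_rot":[0,0,0]},{"dp":[-0.2,-0.3,0],"delta_rot":[0,0,0]},{"dp":[-0.25,-0.37,0],"delta_rot":[0,0,0]}]'

```text
time_s: 9.9
ee_pos: [486.2, -18.8, 94.5]
ee_rot: [-0.0, 0.21, 0.978, -0.0]
wrist_force: [1.5, 1.1, -0.8]
grip_width: 0.3
grasp_force: 0.0
```

Call:
jog_arm --commands '[{"dp":[-0.05,-0.075,0],"delta_rot":[0,0,0]},{"dp":[-0.1,-0.15,0],"delta_rot":[0,0,0]},{"dp":[-0.15,-0.225,0],"delta_rot":[0,0,0]},{"dp":[-0.2,-0.3,0],"delta_rot":[0,0,0]},{"dp":[-0.25,-0.37,0],"delta_rot":[0,0,0]}]'

```text
time_s: 10.4
ee_pos: [524.3, -238.6, 94.3]
ee_rot: [-0.001, 0.21, 0.978, 0.0]
wrist_force: [-0.0, 1.3, -0.3]
grip_width: 0.6
grasp_force: 0.0
```

```bash
python3 -c "
from h import *
need([535.5,-290,95])"
```

```text
pos [ 524.3 -238.6   94.3] F [-0.   1.3 -0.3] t 10.4 dp [-0.0626 -0.0845 -0.0016] rotZ [[-0.912, 0.411], [0.411, 0.912], [0.001, -0.0]]
```

Call:
jog_arm --commands '[{"dp":[-0.04,-0.055,0],"delta_rot":[0,0,0]},{"dp":[-0.062,-0.087,0],"delta_rot":[0,0,0]},{"dp":[-0.062,-0.087,0],"delta_rot":[0,0,0]},{"dp":[-0.062,-0.087,0],"delta_rot":[0,0,0]},{"dp":[-0.062,-0.087,0],"delta_rot":[0,0,0]}]'

```text
time_s: 10.9
ee_pos: [535.2, -287.9, 94.3]
ee_rot: [-0.0, 0.209, 0.978, 0.0]
wrist_force: [-0.8, 0.6, 0.9]
grip_width: 0.4
grasp_force: 0.0
```

```bash
python3 -c "
from h import *
x=get_state(); s=save('wrist','w6'); h=cv2.cvtColor(s['frame'],cv2.COLOR_RGB2HSV)
t=snapshot('top')
m=cv2.inRange(h,(24,150,90),(34,255,255))
n,_,st,c=cv2.connectedComponentsWithStats(m)
for i in range(1,n):
    if st[i,4]>80: print(c[i].round(1),st[i],atw(s,*c[i],65,x['ee_pos'],x['ee_rot']).round(1))
need([535.5,-290,32])
z=lambda f,k:cv2.resize(f[:,:,::-1],None,fx=k,fy=k,interpolation=cv2.INTER_CUBIC)
S=save('side','s6')['frame']
cv2.imwrite('pics/c6.png',np.hstack([z(s['frame'][100:400,130:430],4/3),cv2.convertScaleAbs(z(S[160:240,190:270],5),alpha=1.5)]))"
```

```text
[276.5 221.7] [259 205  36  34 967] [ 535.2 -290.2   65. ]
pos [ 535.5 -287.9   94.6] F [-0.1  0.3  0.1] t 11.0 dp [-0.0017 -0.0039  0.1251] rotZ [[-0.913, 0.409], [0.409, 0.913], [0.0, 0.001]]
```

View pics/c6.png

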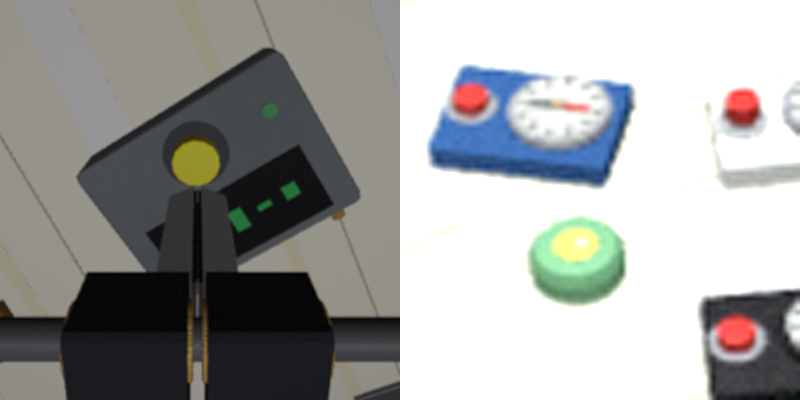

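The blue plunger at (470,98) and the black one at (735,335) are both in. The white one at (742,105) is still out. The key at crop (196,161) is at the expected place, so I press it now. Contact should come near TCP z = 30.5 and the stop near 18.

Call:
jog_arm --commands '[{"dp":[-0.001,-0.004,0.05],"delta_rot":[0,0,0]},{"dp":[-0.001,-0.004,0.1],"delta_rot":[0,0,0]},{"dp":[-0.001,-0.004,0.12],"delta_rot":[0,0,0]},{"dp":[-0.001,-0.004,0.122],"delta_rot":[0,0,0]},{"dp":[-0.001,-0.004,0.122],"delta_rot":[0,0,0]}]'

```text
time_s: 11.55
ee_pos: [535.4, -291.3, 34.2]
ee_rot: [0.0, 0.21, 0.978, -0.0]
wrist_force: [1.0, 0.3, 0.7]
grip_width: 0.4
grasp_force: 0.0
```

Call:
jog_arm --commands '[{"dp":[0,0,0.005],"delta_rot":[0,0,0]},{"dp":[0,0,0.01],"delta_rot":[0,0,0]},{"dp":[0,0,0.015],"delta_rot":[0,0,0]},{"dp":[0,0,0.015],"delta_rot":[0,0,0]}]'

```text
time_s: 11.95
ee_pos: [535.4, -291.4, 26.2]
ee_rot: [0.0, 0.21, 0.978, -0.0]
wrist_force: [1.3, -0.5, 2.6]
grip_width: 0.5
grasp_force: 1.0
```

Call:
jog_arm --commands '[{"dp":[0,0,0.005],"delta_rot":[0,0,0]},{"dp":[0,0,0.01],"delta_rot":[0,0,0]},{"dp":[0,0,0.015],"delta_rot":[0,0,0]},{"dp":[0,0,0.015],"delta_rot":[0,0,0]}]'

```text
time_s: 12.35
ee_pos: [535.2, -291.3, 18.4]
ee_rot: [0.0, 0.21, 0.978, -0.0]
wrist_force: [2.9, -0.3, 4.1]
grip_width: 0.6
grasp_force: 1.8
```

Call:
jog_arm --commands '[{"dp":[0,0,0.002],"delta_rot":[0,0,0]},{"dp":[0,0,0.002],"delta_rot":[0,0,0]}]'

```text
time_s: 12.55
ee_pos: [535.2, -291.4, 17.7]
ee_rot: [0.0, 0.21, 0.978, -0.0]
wrist_force: [2.4, 0.9, 4.9]
grip_width: 0.7
grasp_force: 2.4
```

Call:
jog_arm --commands '[{"dp":[0,0,-0.04],"delta_rot":[0,0,0]},{"dp":[0,0,-0.1],"delta_rot":[0,0,0]},{"dp":[0,0,-0.18],"delta_rot":[0,0,0]},{"dp":[0,0,-0.25],"delta_rot":[0,0,0]},{"dp":[0,0,-0.25],"delta_rot":[0,0,0]}]'

```text
time_s: 13.05
ee_pos: [536.5, -292.4, 146.6]
ee_rot: [0.003, 0.21, 0.978, -0.0]
wrist_force: [-0.5, 0.4, -0.2]
grip_width: 0.6
grasp_force: 0.0
```

Call:
jog_arm --commands '[{"dp":[0,0,0],"delta_rot":[0,0,0]},{"dp":[0,0,0],"delta_rot":[0,0,0]},{"dp":[0,0,0],"delta_rot":[0,0,0]}]'

```text
time_s: 13.35
ee_pos: [534.3, -290.9, 141.4]
ee_rot: [-0.001, 0.21, 0.978, 0.0]
wrist_force: [0.6, -0.4, -0.6]
grip_width: 0.5
grasp_force: 0.0
```

```bash
python3 -c "
from h import *
S=save('side','s7')['frame']
need([535,-290,120])
cv2.imwrite('pics/c7.png',cv2.convertScaleAbs(cv2.resize(S[150:310,180:400,::-1],None,fx=3.6,fy=3.6,interpolation=cv2.INTER_CUBIC),alpha=1.3))"
```

```text
pos [ 534.4 -291.   141.5] F [ 0.4 -0.7  0.5] t 13.4 dp [-0.0003  0.0024  0.0429] rotZ [[-0.912, 0.41], [0.41, 0.912], [0.002, -0.0]]
```

View pics/c7.png

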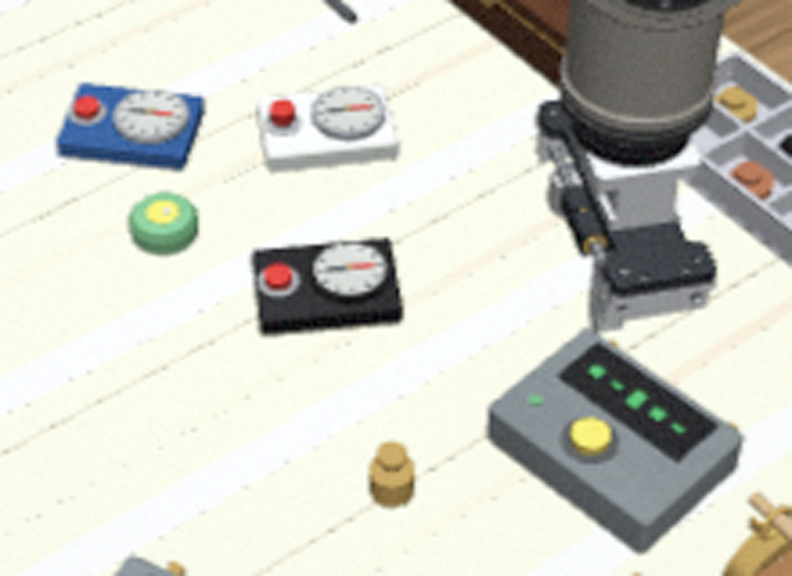

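The key at (590,437) is lower than before, the black (278,277) and blue (87,106) plungers are in, white (283,112) is still out, and nothing else has moved. I hand the job in.

```bash
python3 -c "
from bench import close_job
print(close_job())"
```

```text
the job is handed in; nothing more can be done
None
```

The black plunger, the blue plunger and the small recorder's yellow key were pressed in that order, each to the stop at under 5 N measured, and the job was handed in at about 13.4 s with nothing seen to shift; the hand-in gave no verdict.

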